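# Refit the filter cover of the bag-opening blower

## Robot

A 6-joint arm with a two-finger parallel gripper is mounted at the origin on the work surface. World frame = base frame: x ahead of the robot, y to its left, z up, the work surface at z = 0. Lengths are in m, angles in rad, forces in N, time in s.
With the tool pointing down it reaches from about 0.425 to 1.125 m from the base axis. Payload 14.9 kg.
Tool frame: the origin (TCP) lies at the very end of the fingers, on their centre line; the grasp point (between the pads) lies 19 mm behind it; z points along the fingers, y is the direction in which the jaws open and shut (so a half turn about z gives the same grasp; the last joint's range is limited). The gripper opens to 91 mm and grips with 3 to 60 N. Pads are 32 mm wide; open, the fingers measure 118 mm over their backs; the gripper's body (76 mm by 178 mm) begins 60 mm behind the grasp point.
Start: joints at [-1.302, 0.379, 1.734, -0, 1.028, -0.033], TCP at [0.208, -0.668, 0.214] pointing down, gripper open.
Joint ranges: [-2.77, 2.77], [-0.74, 2.19], [0, 2.66], [-1.06, 4.2], [0.31, 2.87], [-3.08, 3.08]. Speed limits (rad/s): [1.89, 1.89, 2.39, 3.14, 3.14, 3.14].

## Interface

Orientations are given as a unit quaternion [x, y, z, w].
In Python, from station import r gives the robot as it stands.
- The arm moves only by the tool move_arm, never from a script. Its argument "rows" is a list of rows, each a list of 7 numbers: the shift along the world's x, y, z in mm, then the turn, a rotation vector about the world's x, y, z in degrees, then the closure, from 0 (fully open) to 1 (shut). In form: [[dx, dy, dz, rx, ry, rz, fingers], ...]. A call has 1 to 20 rows; each row shifts and turns the pose as measured when the row begins; what a row does not reach is not made up. A row lasts 1/12 s, in which the tool goes at most 41.7 mm and 7.16 degrees, less where a joint would pass 70% of its speed; a pose out of reach is approached as far as the arm can. A call with a gripper value outside its range is refused whole. The fingers move at their own pace and stop on an object; the grip force is fixed at half the most. Time passes only in rows, so rows that do not move let the fingers close. It gives the time, the measured TCP pose, the force and the opening at its end, in the units of the state.
- r.sense(): the state, without advancing time (a new reading comes with each control period).
- r.read_camera(name): name is "side" or "top"; returns a dict with "pixels" (384x512x3 uint8, red, green, blue), "camera_matrix" (3x3 intrinsics, pixels), "distortion" ([k1, k2, p1, p2, k3] as OpenCV has them; the pictures are not rectified), "world_from_camera" (4x4, takes a point from camera to world coordinates). Camera axes: x right, y down, z forward; pixel columns grow to the right and rows downward; lengths in m; the calibration is good to about 2 mm. A picture is of the moment at which its call begins. There is no depth.
- r.sign_off(): hands the job in, once; it reports no verdict.
The state is a dict: "time_s": time; "qpos": joint angles; "qd": joint speeds; "joint_efforts": joint torques, N m; "ee_pos": TCP position; "eef_rot": TCP orientation; "wrist_force": force on the tool from outside, world axes, zero at the start; "torque": the same for the moment, N m; "width": finger opening in m.
Only numpy, scipy, OpenCV 4.12 (cv2) and the standard library are available. Lean on these libraries where they do the work, as an engineer would, in place of code of your own. Each camera call takes 0.05 s, during which the arm holds its last target. There are 200 camera calls.

## Task

Put the vented cover back on the open filter bay of the low steel blower box: hook the cover's lip under the hood at one end of the bay while its other end is still raised, then swing it down and press until it lies flat and the white spring latch has snapped out over its edge. The smaller plain pan lid is not for this box; leave it where it lies.

Things in the scene. Friction and masses are not known exactly. Their poses are not given: they have to be found in the camera images.
- cover: Vented steel cover, 0.2-0.45 kg, flat on the counter beside the blower, handle up. Plate 160 x 130 x 6 mm (x = 25 to 185) with dark stripes; at one end a lip 25 long, 80 wide, 5 thick, undersides level. Origin: middle of the lip's tip, underside; +x from tip to plate, z up. Handle: dark upright bar across the plate at x = 105, y = 0: 12 mm thick (x), 60 long (y), z = 6 to 36 mm.
- blower: Fixed low steel box 240 (x) x 170 (y) mm, flat deck at z = 60 mm round an open filter bay (130 x 120 mm). Origin: centre of its underside; +x from the hood end (nearer the robot) to the latch end, z up. The fitted cover lies on the deck, x axes alike, its lip's tip 0 to 10 mm from the hood's back wall (cover origin at x = -100 to -90, y = 0, z = 60 mm).
- hood (a point): The hood, a dark slot on the deck, open towards the latch. Point: middle of the foot of its back wall, on the deck (blower x = -100, z = 60 mm); axes as the blower's. Slot 26 mm deep (x = 0 to 26 here), 100 wide inside (120 outside), clear height 10 mm at the back wall rising to 22 at the mouth; roof top 26 mm over the deck.
- latch (a joint): White spring nose, slides along blower +x into a dark post (x = 95 to 115 mm, 60 wide, 18 over the deck). 0 m: fully out, tip at x = 77 mm; 0.020: in. 36 wide, underside 7 and top 26 mm over the deck; its top slopes 45 degrees, so the cover's edge pushes it back (4 to 5.6 N spring) and it snaps out over the cover. Takes about 8 to 14 N down on the handle.
- pan_lid: Bystander: plain steel pan lid, 110 x 100 mm, 5 mm thick with a raised 4 mm middle, no lip, no vents, thin arched wire handle 34 mm high. Flat on the counter, on the other side of the blower from the cover. Origin: centre of its underside.
Not all that is in view belongs to the job. Leave any blue look-alike of the cover alone.

How it is judged:
On the way:
1. the cover's lip is under the hood, low on the deck, while the cover still slopes up away from it (x of cover in the frame of blower between -0.106 and -0.082 m and y of cover in the frame of blower between -0.015 and 0.015 m and z of cover in the frame of blower between 0.053 and 0.08 m and angle between cover's own z axis and vertical between 0.06 and 0.8 rad), for 0.1 s.
At the end, for the whole second after the job is handed in: Cover flat on the deck (level within 0.04 rad, origin -7 to +8 mm from it), at rest, lip under the hood (origin at x = -106 to -82 mm, y within 15 mm, x axes within 10 degrees, in the blower's frame), latch sprung back out over its edge (within 4 mm of fully out) (x of cover in the frame of blower between -0.106 and -0.082 m and y of cover in the frame of blower between -0.015 and 0.015 m and z of cover in the frame of blower between 0.053 and 0.068 m and angle between cover's own z axis and vertical below 0.04 rad and angle between the x axis of cover and the x axis of blower, either way round below 0.175 rad and value of joint latch below 0.004 m and linear speed of cover below 0.02 m/s); the robot touches nothing.
It fails at once if the pan lid is moved by more than 30 mm (distance of pan_lid from where it was at the start of the episode above 0.03 m).
It also fails if it takes over 42 s, if anything falls off the work surface, if the arm or the gripper's body presses on something with over 40 N, if the wrist force passes 120 N, or if a joint passes its speed limit or range.

## Working session

There is one attempt and no reset: what is moved stays moved. The work goes in short steps, Python scripts to look and compute and a tool call to move; the robot and the scene stay as the last step left them, time stands still between calls to the robot, and variables do not carry over. Pictures are saved under pics/ and viewed, about 8 in all and at most 12, crops included, and the job is handed in when it is done.

Besides the shell and the picture viewer there is one more tool, called after "Call:" as name(argument=value, ...), one argument or row to a line, values as JSON. move_arm: Moves the arm, as the interface text tells. Its arguments: {"type":"object","properties":{"rows":{"type":"array","items":{"type":"array","items":{"type":"number"}}}},"required":["rows"]}

```bash
mkdir -p pics; ls; cat > h.py <<'E'
import numpy as np, cv2
from station import r
def snap(n,f=None):
    c=r.read_camera(n); 
    if f: cv2.imwrite('pics/'+f,c['pixels'][:,:,::-1])
    return c
def plane(c,uv,z):
    uv=np.array(uv,float).reshape(-1,1,2)
    p=cv2.undistortPoints(uv,np.array(c['camera_matrix']),np.array(c['distortion'])).reshape(-1,2)
    T=np.array(c['world_from_camera']); d=np.c_[p,np.ones(len(p))]@T[:3,:3].T; o=T[:3,3]
    return o+d*((z-o[2])/d[:,2])[:,None]
def proj(c,P):
    T=np.linalg.inv(np.array(c['world_from_camera']))
    return cv2.projectPoints(np.array(P,float).reshape(-1,1,3),cv2.Rodrigues(T[:3,:3])[0],T[:3,3],np.array(c['camera_matrix']),np.array(c['distortion']))[0].reshape(-1,2)
E
python3 - <<'E'
from h import *
import pickle
a=snap('top');b=snap('side');pickle.dump((a,b),open('c0.pkl','wb'))
for n,c in (('top',a),('side',b)):
    cv2.imwrite(f'pics/{n}0.png',cv2.resize(c['pixels'][:,:,::-1],(800,600),interpolation=cv2.INTER_CUBIC)); print(np.round(c['world_from_camera'],3))
print(r.sense())
E
```

```text
pics
[[-0.003 -0.992  0.13   0.279]
 [-1.     0.002 -0.01  -0.052]
 [ 0.01  -0.13  -0.991  1.496]
 [ 0.     0.     0.     1.   ]]
[[-0.86  -0.254  0.443 -0.001]
 [-0.511  0.42  -0.75   0.754]
 [ 0.004 -0.871 -0.491  0.601]
 [ 0.     0.     0.     1.   ]]
{'time_s': 0.1, 'qpos': array([-1.30231903e+00,  3.79360876e-01,  1.73468579e+00, -1.69272454e-05,
        1.02848578e+00, -3.32888409e-02]), 'qd': array([-2.24147350e-04, -3.28806588e-04, -7.73540646e-04, -3.65115641e-04,
        1.54483576e-03, -2.00835009e-05]), 'joint_efforts': array([ 5.15197607e-04, -7.65039039e+01, -4.35289192e+01,  6.52499311e-02,
        3.98624805e-02, -1.29379345e-06]), 'ee_pos': array([ 0.20795541, -0.66805056,  0.21336864]), 'eef_rot': array([ 9.88637962e-01,  1.50315534e-01, -6.23268856e-05, -4.65800076e-04]), 'wrist_force': array([-0.13276056, -0.16327069,  0.03662866]), 'torque': array([-0.0105779 , -0.05464666, -0.0254399 ]), 'width': 0.0913751116722504}
```

View pics/top0.png

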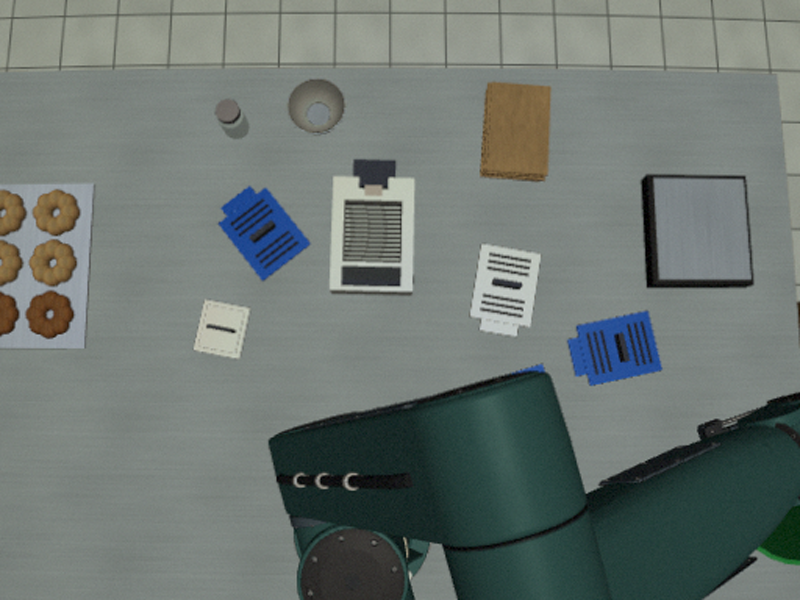

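View pics/side0.png

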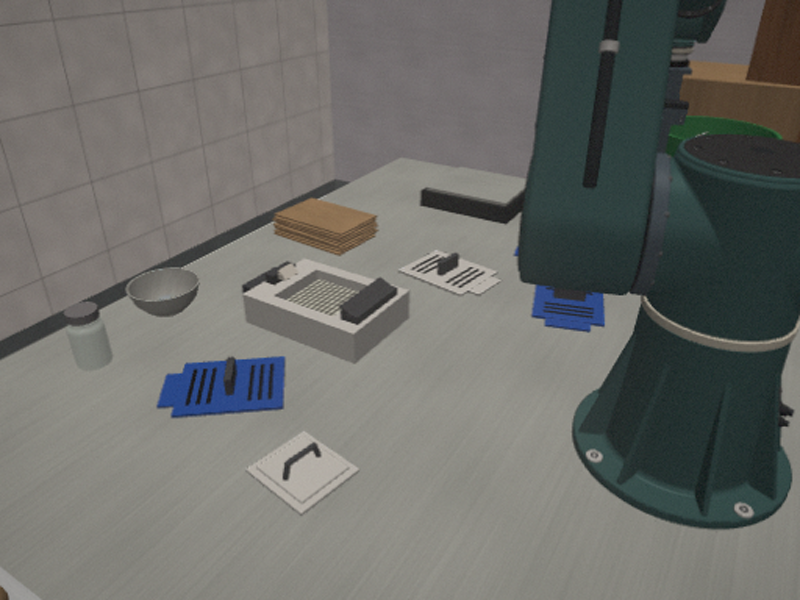

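The top view shows the white cover at about (506,288), lip towards the robot. The blower is at (372,235), with its hood at (370,276) and latch at (374,185), and the pan lid is at (221,328). The blue covers are decoys. Next I measure the cover and blower by mask.

```bash
python3 - <<'E'
from h import *
import pickle
a,b=pickle.load(open('c0.pkl','rb'))
k=512/800
im=a['pixels'];hsv=cv2.cvtColor(im,cv2.COLOR_RGB2HSV)
def reg(x0,y0,x1,y1,f):
    m=np.zeros(im.shape[:2],np.uint8);s=np.s_[int(y0*k):int(y1*k),int(x0*k):int(x1*k)];m[s]=f[s];return m
def big(m):
    cs,_=cv2.findContours(m,cv2.RETR_EXTERNAL,cv2.CHAIN_APPROX_NONE);return max(cs,key=cv2.contourArea).reshape(-1,2)
V=hsv[:,:,2].astype(int);S=hsv[:,:,1]
print('counter V,S',V[220,256],S[220,256],'cover',V[int(262*k),int(506*k)],'cov',V[int(275*k),int(495*k)],S[int(275*k),int(495*k)])
gray_bg=np.median(V[200:230,240:300])
for nm,box,z in (('cover',(455,230,555,350),.006),('deck',(320,165,425,305),.06)):
    m=reg(*box,(V>gray_bg+35).astype(np.uint8)); 
    c=big(m);P=plane(a,c,z)[:,:2].astype(np.float32)*1000
    rect=cv2.minAreaRect(P);print(nm,np.round(rect[0],1),np.round(rect[1],1),round(rect[2],1))
    print(np.round(cv2.boxPoints(rect)))
# dark things
for nm,box,z in (('handle',(485,272,527,294),.036),('hood',(335,260,410,290),.086),('post',(345,155,405,198),.078)):
    m=reg(*box,(V<85).astype(np.uint8));c=big(m);P=plane(a,c,z)[:,:2].astype(np.float32)*1000
    rect=cv2.minAreaRect(P);print(nm,np.round(rect[0],1),np.round(rect[1],1),round(rect[2],1))
    print(np.round(cv2.boxPoints(rect)))
E
```

```text
counter V,S 129 14 cover 173 cov 200 8
cover [ 492.3 -300.5] [128.9 183.3] 79.9
[[ 391. -348.]
 [ 571. -380.]
 [ 594. -253.]
 [ 413. -221.]]
deck [604.2 -20.2] [169.9 236.7] 88.7
[[ 484. -102.]
 [ 721. -108.]
 [ 725.   62.]
 [ 488.   67.]]
handle [ 501.1 -300.1] [59.5 12.5] 80.4
[[ 490. -328.]
 [ 502. -330.]
 [ 512. -272.]
 [ 500. -270.]]
hood [509.5 -18.1] [113.1  35. ] 89.9
[[492. -75.]
 [527. -75.]
 [527.  38.]
 [492.  38.]]
post [724.8 -23.9] [84.  60.2] 89.8
[[695. -66.]
 [755. -66.]
 [755.  18.]
 [695.  18.]]
```

Call:
move_arm(
  rows=[
    [25,31,-5,0,0,5.5,0],
    [25,31,-5,0,0,5.5,0],
    [25,31,-5,0,0,5.5,0],
    [25,31,-5,0,0,5.5,0],
    [25,31,-5,0,0,5.5,0],
    [25,31,-5,0,0,5.5,0],
    [25,31,-5,0,0,5.5,0],
    [25,31,-5,0,0,5.5,0],
    [25,31,-5,0,0,5.5,0],
    [25,31,-5,0,0,5.5,0],
    [25,31,-5,0,0,5,0],
    [0,0,0,0,0,0,0],
  ],
)

```text
time_s: 1.1
ee_pos: [0.4873, -0.3121, 0.1542]
eef_rot: [0.766, 0.642, -0.0, -0.001]
wrist_force: [-0.6, -0.2, -0.2]
width: 0.0907
```

```bash
python3 - <<'E'
from h import *
import pickle
a,b=pickle.load(open('c0.pkl','rb'))
def frame(x,y,yaw,z=0):
    t=np.radians(yaw);return lambda P:np.array([[x+p[0]*np.cos(t)-p[1]*np.sin(t),y+p[0]*np.sin(t)+p[1]*np.cos(t),z+p[2]] for p in P])/1000
t=np.radians(-10); C=frame(503-105*np.cos(t),-301-105*np.sin(t),-10); B=frame(604,-20.2,-1.3)
segs=[(C([(105+i*6,j*30,36) for i,j in((-1,-1),(1,-1),(1,1),(-1,1))]),(0,0,255)),
(C([(25,-65,6),(185,-65,6),(185,65,6),(25,65,6)]),(0,160,0)),(C([(0,-40,5),(25,-40,5),(25,40,5),(0,40,5)]),(0,160,0)),
(B([(-120,-85,60),(120,-85,60),(120,85,60),(-120,85,60)]),(255,0,0)),(B([(-100,-60,86),(-74,-60,86),(-74,60,86),(-100,60,86)]),(0,0,255)),
(B([(95,-30,78),(115,-30,78),(115,30,78),(95,30,78)]),(0,0,255))]
out=[]
for c,(x0,y0,w,h) in ((b,(150,150,180,85)),(a,(200,95,160,130))):
    im=cv2.resize(c['pixels'][y0:y0+h,x0:x0+w,::-1],None,fx=4,fy=4,interpolation=cv2.INTER_CUBIC)
    for P,col in segs:
        q=((proj(c,P)-[x0,y0]+.5)*4).round().astype(np.int32);cv2.polylines(im,[q],True,col,1)
    out.append(cv2.copyMakeBorder(im,0,0,0,720-im.shape[1],cv2.BORDER_CONSTANT))
im=np.vstack(out);cv2.imwrite('pics/ov.png',cv2.resize(im,None,fx=.69,fy=.69,interpolation=cv2.INTER_AREA))
E
```

```text
(no output)
```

View pics/ov.png

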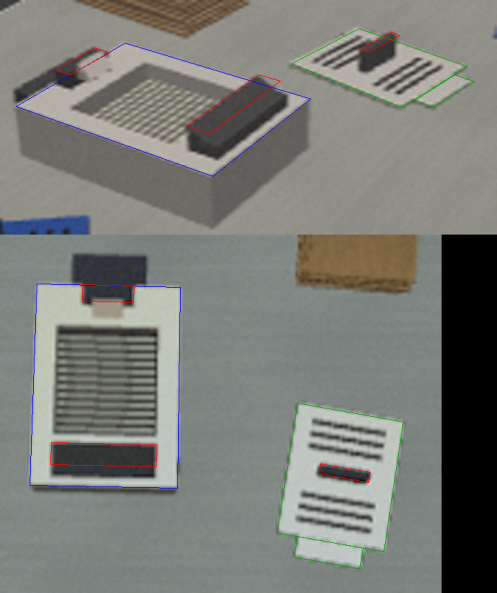

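The overlays fit: the cover and handle outlines match in both views, as do the deck and the hood's front edge. I'll go down to the handle.

Call:
move_arm(
  rows=[
    [8,6,-15,0,0,0,0],
    [8,5,-30,0,0,0,0],
    [0,0,-35,0,0,0,0],
    [0,0,-25,0,0,0,0],
    [0,0,-10,0,0,0,0],
    [0,0,0,0,0,0,0],
  ],
)

```text
time_s: 1.6
ee_pos: [0.506, -0.2979, 0.0359]
eef_rot: [0.765, 0.645, 0.0, 0.001]
wrist_force: [-0.7, 0.4, 0.4]
width: 0.0913
```

Call:
move_arm(
  rows=[
    [-3,-3,-12,0,0,-0.2,0],
    [0,0,-10,0,0,0,0],
    [0,0,-1,0,0,0,0.3],
    [0,0,0,0,0,0,1],
    [0,0,0,0,0,0,1],
    [0,0,0,0,0,0,1],
    [0,0,0,0,0,0,1],
    [0,0,0,0,0,0,1],
    [0,0,0,0,0,0,1],
  ],
)

```text
time_s: 2.35
ee_pos: [0.5048, -0.3041, 0.0163]
eef_rot: [0.766, 0.642, 0.001, 0.004]
wrist_force: [-0.6, -0.4, -0.2]
width: 0.0474
```

Call:
move_arm(
  rows=[
    [0,1,-2,0,0,0,1],
    [0,0,0,0,0,0,1],
    [0,0,0,0,0,0,1],
    [0,0,0,0,0,0,1],
    [0,0,0,0,0,0,1],
    [0,0,0,0,0,0,1],
    [0,0,0,0,0,0,1],
    [0,0,0,0,0,0,1],
    [0,0,0,0,0,0,1],
  ],
)

```text
time_s: 3.1
ee_pos: [0.5051, -0.303, 0.0146]
eef_rot: [0.766, 0.643, 0.001, 0.004]
wrist_force: [0.5, 0.2, 0.2]
width: 0.0116
```

Call:
move_arm(
  rows=[
    [0,0,20,0,0,0,1],
    [0,0,35,0,0,0,1],
    [0,0,40,0,0,0,1],
    [6,12,40,0,0,0,1],
    [14,28,20,0,0,1,1],
    [15,30,15,0,0,1,1],
    [15,30,0,0,0,1,1],
    [15,30,0,0,0,1,1],
    [15,30,0,0,0,1,1],
    [15,30,0,0,0,1,1],
    [15,30,0,0,0,1,1],
    [15,30,0,0,-3,1,1],
    [13,25,0,0,-3,0.7,1],
    [0,0,0,0,-3,0,1],
    [0,0,0,0,-3,0,1],
    [0,0,0,0,0,0,1],
    [0,0,0,0,0,0,1],
  ],
)

```text
time_s: 4.52
ee_pos: [0.6428, -0.0102, 0.1894]
eef_rot: [0.709, 0.696, 0.08, 0.075]
wrist_force: [0.4, 0.2, -1.3]
width: 0.0121
```

```bash
python3 - <<'E'
from h import *
from scipy.spatial.transform import Rotation as R
s=r.sense();print(s['ee_pos'],s['wrist_force'],s['width'],s['torque']);M=R.from_quat(s['eef_rot']).as_matrix();print(M.round(3))
a=snap('top');b=snap('side')
im=np.hstack([a['pixels'][70:230,180:330],cv2.resize(b['pixels'][110:270,120:290],(170,160))])
cv2.imwrite('pics/p4.png',cv2.resize(im[:,:,::-1],None,fx=2.5,fy=2.5,interpolation=cv2.INTER_CUBIC))
E
```

```text
[ 0.64277453 -0.01016486  0.18937361] [ 0.41779744  0.22507097 -1.34098019] 0.012075827737046598 [-0.01311214  0.11094439 -0.02325912]
[[ 0.017  0.976  0.218]
 [ 1.    -0.019  0.004]
 [ 0.008  0.218 -0.976]]
```

View pics/p4.png

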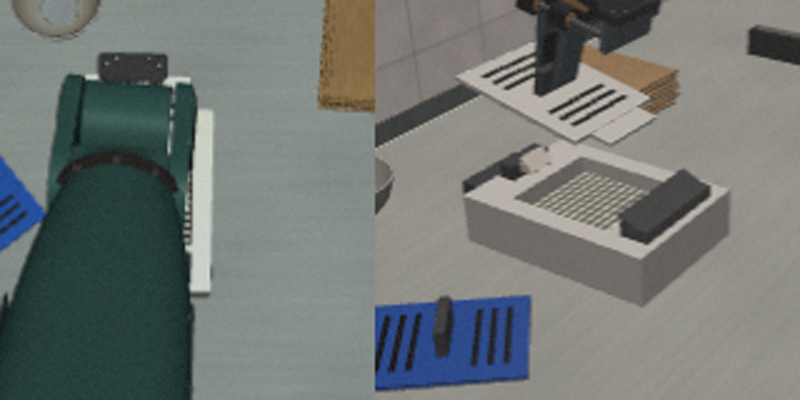

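Call:
move_arm(
  rows=[
    [6,-7,-10,0,0,0,1],
    [0,-6,-25,0,0,0,1],
    [0,0,-25,0,0,0,1],
    [0,0,-12,0,0,0,1],
    [0,0,-5,0,0,0,1],
    [0,0,0,0,0,0,1],
  ],
)

```text
time_s: 5.12
ee_pos: [0.6526, -0.0282, 0.1089]
eef_rot: [0.71, 0.695, 0.079, 0.075]
wrist_force: [0.2, -0.0, -1.7]
width: 0.0119
```

```bash
cat > ov.py <<'E'
from h import *
import sys
from scipy.spatial.transform import Rotation as R
f=sys.argv[1]; s=r.sense();M=R.from_quat(s['eef_rot']).as_matrix();p=s['ee_pos']*1000
# cover axes: x=tool y, y=tool x, z=-tool z ; TCP at cover (105,-1.6,14.6)
A=np.c_[M[:,1],M[:,0],-M[:,2]]
if abs(np.linalg.det(A)-1)>.01: print('det',np.linalg.det(A))
cov=lambda P:(p+(np.array(P,float)-[105,-1.6,14.6])@A.T)/1000
Bt=np.radians(-1.3);Br=R.from_euler('z',-1.3,degrees=True).as_matrix()
tip=Br.T@(cov([(0,0,0)])[0]*1000-[604,-20.2,0])
print('TCP',p.round(1),'tip in blower',tip.round(1),'tilt',np.degrees(np.arcsin(A[2,0])).round(2),'roll',np.degrees(A[2,1]).round(2),'yaw rel',(np.degrees(np.arctan2(A[1,0],A[0,0]))+1.3).round(2),'F',s['wrist_force'].round(1),'t',round(s['time_s'],2))
b=snap('side');x0,y0,w,h=150,140,130,105
im=cv2.resize(b['pixels'][y0:y0+h,x0:x0+w,::-1],None,fx=6,fy=5.7,interpolation=cv2.INTER_CUBIC)
for P in (cov([(25,-65,6),(185,-65,6),(185,65,6),(25,65,6)]),cov([(0,-40,5),(25,-40,5),(25,40,5),(0,40,5)])):
    cv2.polylines(im,[((proj(b,P)-[x0,y0]+.5)*[6,5.7]).round().astype(np.int32)],True,(0,0,255),1)
cv2.imwrite('pics/'+f,im)
E
python3 ov.py p5.png
```

```text
TCP [652.6 -28.2 108.9] tip in blower [-50.6  -5.2  71.9] tilt 12.5 roll 0.43 yaw rel 0.01 F [ 0.2 -0.  -1.7] t 5.12
```

View pics/p5.png

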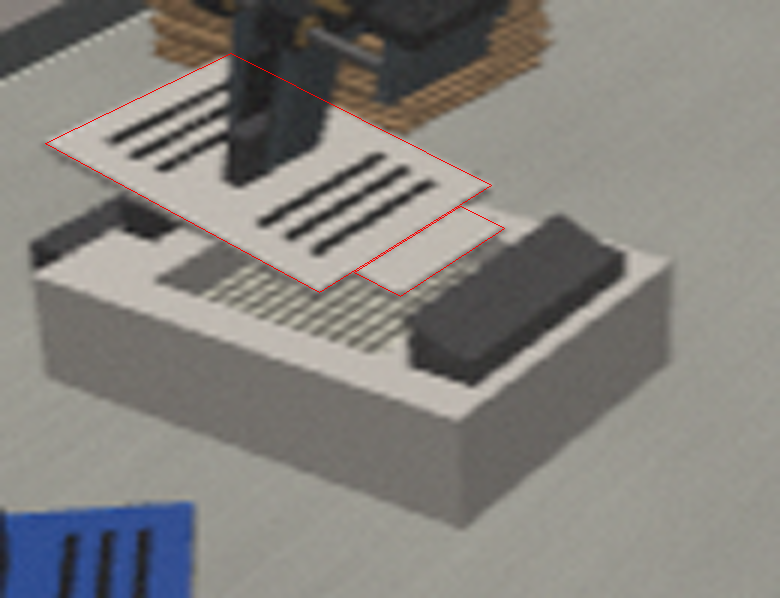

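The overlay of the held cover matches the picture: plate corners at (45,143) and (490,185), lip at (400,295). The hood mouth is at (411,330). Next I slide the lip in.

Call:
move_arm(
  rows=[
    [-8,4,-4,0,0,0,1],
    [-10,1,-3,0,0,0,1],
    [-9,0,-1,0,0,0,1],
    [-8,0,0,0,0,0,1],
    [-4,0,0,0,0,0,1],
    [-2,0,0,0,0,0,1],
    [0,0,0,0,0,0,1],
  ],
)

```text
time_s: 5.75
ee_pos: [0.6089, -0.0224, 0.105]
eef_rot: [0.71, 0.695, 0.081, 0.077]
wrist_force: [0.6, -0.1, -7.8]
width: 0.0118
```

```bash
python3 ov.py p6.png
```

```text
TCP [608.9 -22.4 105. ] tip in blower [-94.2  -0.5  67.5] tilt 12.85 roll 0.41 yaw rel 0.05 F [ 0.6 -0.1 -7.8] t 5.75
```

The lip touches the sloping roof (Fz -7.8 N, tip about 7 mm above the deck). I'll lower it.

Call:
move_arm(
  rows=[
    [0,0,-3,0,0,0,1],
    [0,0,-2,0,0,0,1],
    [0,0,0,0,0,0,1],
  ],
)

```text
time_s: 6.05
ee_pos: [0.6098, -0.0225, 0.1001]
eef_rot: [0.71, 0.695, 0.081, 0.078]
wrist_force: [-0.7, 0.4, -2.9]
width: 0.012
```

```bash
python3 ov.py p6.png
```

```text
TCP [609.8 -22.5 100.1] tip in blower [-93.2  -0.5  62.4] tilt 12.88 roll 0.41 yaw rel 0.05 F [-0.7  0.4 -2.9] t 6.05
```

View pics/p6.png

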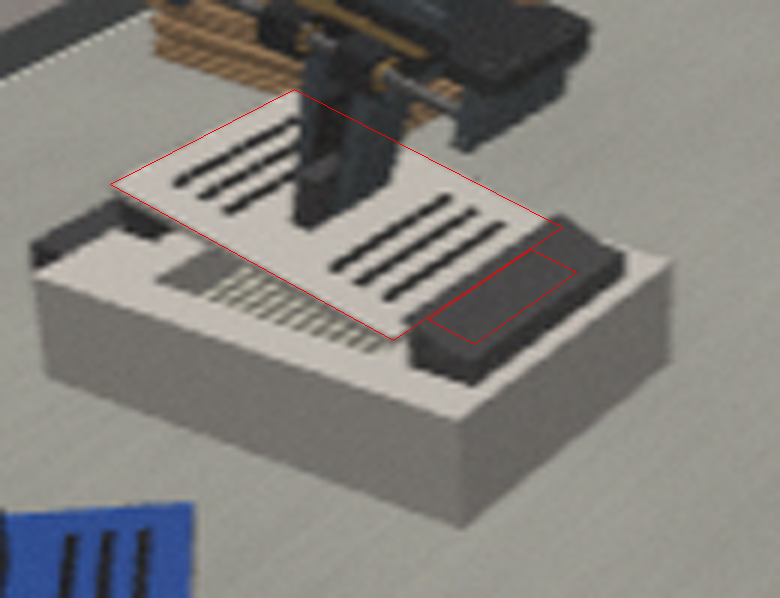

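The lip is under the hood with the cover still sloping at 12.9 degrees. Now I swing it down.

Call:
move_arm(
  rows=[
    [-1,0,-4,0,1.7,0,1],
    [0,0,-4,0,1.7,0,1],
    [0,0,-4,0,1.7,0,1],
    [0,0,-4,0,1.7,0,1],
    [0,0,0,0,0,0,1],
  ],
)

```text
time_s: 6.52
ee_pos: [0.6101, -0.0227, 0.0844]
eef_rot: [0.714, 0.699, 0.037, 0.035]
wrist_force: [-4.5, -0.4, 4.2]
width: 0.0117
```

```bash
python3 ov.py p7.png
```

```text
TCP [610.1 -22.7  84.4] tip in blower [-96.8  -0.8  59.2] tilt 5.83 roll 0.25 yaw rel 0.07 F [-4.5 -0.4  4.2] t 6.52
```

Call:
move_arm(
  rows=[
    [1,0,-3,0,1.6,0,1],
    [1,0,-3,0,1.6,0,1],
    [1,0,-3,0,1.6,0,1],
    [0,0,-2,0,1,0,1],
    [0,0,0,0,0,0,1],
  ],
)

```text
time_s: 6.98
ee_pos: [0.6123, -0.0227, 0.0745]
eef_rot: [0.715, 0.7, -0.0, -0.002]
wrist_force: [-1.5, 0.3, -1.5]
width: 0.0115
```

```bash
python3 ov.py p8.png
```

```text
TCP [612.3 -22.7  74.5] tip in blower [-96.6  -0.8  60.2] tilt -0.17 roll 0.13 yaw rel 0.09 F [-1.5  0.3 -1.5] t 6.98
```

View pics/p8.png

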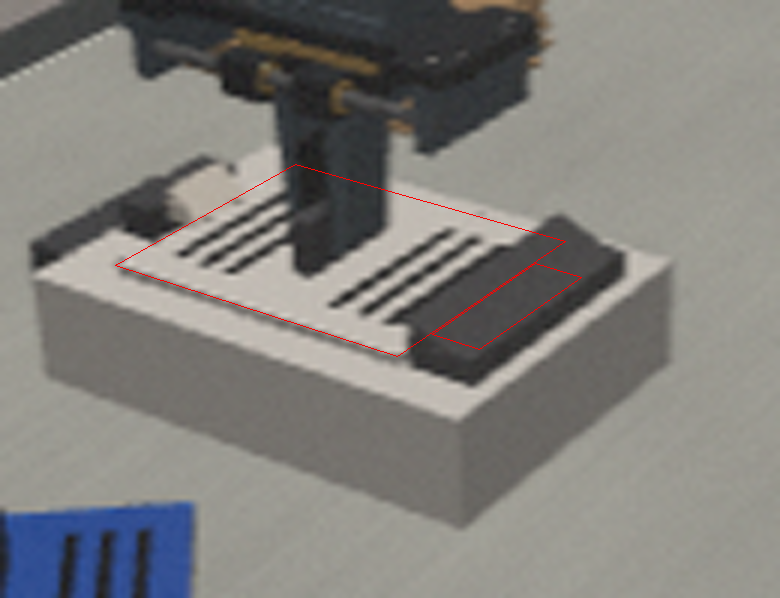

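The cover matches its flat outline and the white nose at (200,190) overlaps its edge. The vertical force dropped back, which suggests the latch snapped. A gentle confirming press comes first, then release and back off.

Call:
move_arm(
  rows=[
    [0,0,-2,0,0,0,1],
    [0,0,-2,0,0,0,1],
    [0,0,0,0,0,0,1],
  ],
)

```text
time_s: 7.28
ee_pos: [0.6126, -0.0227, 0.0745]
eef_rot: [0.715, 0.7, 0.0, -0.001]
wrist_force: [0.7, 0.1, -2.5]
width: 0.0117
```

Call:
move_arm(
  rows=[
    [0,0,1,0,0,0,0.4],
    [0,0,0,0,0,0,0],
    [0,0,0,0,0,0,0],
    [0,0,0,0,0,0,0],
    [0,0,0,0,0,0,0],
    [0,0,0,0,0,0,0],
  ],
)

```text
time_s: 7.78
ee_pos: [0.6139, -0.0229, 0.0763]
eef_rot: [0.715, 0.7, 0.002, 0.001]
wrist_force: [0.3, 0.6, -0.1]
width: 0.0488
```

Call:
move_arm(
  rows=[
    [0,0,15,0,0,0,0],
    [0,0,30,0,0,0,0],
    [0,0,35,0,0,0,0],
    [0,0,35,0,0,0,0],
    [-30,0,25,0,0,0,0],
    [-40,0,0,0,0,0,0],
    [-40,0,0,0,0,0,0],
    [-40,0,0,0,0,0,0],
    [0,-40,0,0,0,0,0],
    [0,-40,0,0,0,0,0],
    [0,-40,0,0,0,0,0],
    [0,-40,0,0,0,0,0],
    [0,-40,0,0,0,0,0],
    [0,-40,0,0,0,0,0],
    [0,-40,0,0,0,0,0],
    [0,0,0,0,0,0,0],
  ],
)

```text
time_s: 9.12
ee_pos: [0.4536, -0.312, 0.2389]
eef_rot: [0.712, 0.702, 0.005, 0.007]
wrist_force: [0.2, 0.6, 0.4]
width: 0.0912
```

```bash
python3 - <<'E'
from h import *
from scipy.spatial.transform import Rotation as R
a=snap('top');b=snap('side');print(r.sense()['ee_pos'],r.sense()['time_s'])
Br=R.from_euler('z',-1.3,degrees=True).as_matrix()
B=lambda P:(np.array(P,float)@Br.T+[604,-20.2,0])/1000
out=[]
for c,(x0,y0,w,h) in ((b,(150,150,120,80)),(a,(195,90,90,105))):
    f=6 if c is b else 5
    im=cv2.resize(c['pixels'][y0:y0+h,x0:x0+w,::-1],None,fx=f,fy=f,interpolation=cv2.INTER_CUBIC)
    q=((proj(c,B([(-96+i,j,66) for i,j in((25,-65),(185,-65),(185,65),(25,65))]))-[x0,y0]+.5)*f).round().astype(np.int32);cv2.polylines(im,[q],True,(0,0,255),1)
    cv2.imwrite('pics/end_%d.png'%f,im)
x=cv2.imread('pics/end_6.png');y=cv2.imread('pics/end_5.png');y=cv2.resize(y,(411,480))
cv2.imwrite('pics/end.png',cv2.resize(np.hstack([x,y]),(790,335),interpolation=cv2.INTER_AREA))
E
```

```text
[ 0.45325423 -0.30784237  0.23825625] 9.2167
```

View pics/end.png

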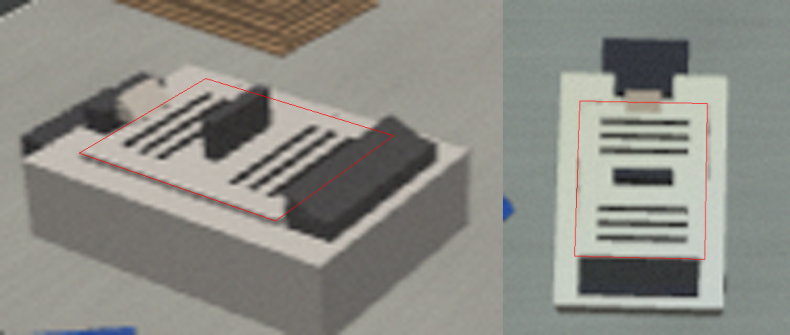

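Cover flat on its outline, nose overlapping its edge by about 10 mm. A quick numeric check follows, comparing nose tip before and after, and the pan lid's position.

```bash
python3 - <<'E'
from h import *
import pickle
a0=pickle.load(open('c0.pkl','rb'))[0];a=snap('top')
for n,c in (('0',a0),('1',a)):
    im=c['pixels'].astype(int);x=240
    print(n,[tuple(im[y,237:242].mean(0).astype(int)) for y in range(116,130)])
    m=np.zeros(im.shape[:2],np.uint8);m[185:240,115:165]=(im.max(2)>164)[185:240,115:165]
    k=max(cv2.findContours(m,0,2)[0],key=cv2.contourArea);print('lid',cv2.minAreaRect(k)[0])
E
```

```text
0 [(np.int64(49), np.int64(52), np.int64(57)), (np.int64(47), np.int64(52), np.int64(58)), (np.int64(112), np.int64(107), np.int64(99)), (np.int64(155), np.int64(147), np.int64(131)), (np.int64(157), np.int64(149), np.int64(133)), (np.int64(157), np.int64(149), np.int64(133)), (np.int64(157), np.int64(149), np.int64(133)), (np.int64(156), np.int64(149), np.int64(132)), (np.int64(160), np.int64(154), np.int64(138)), (np.int64(176), np.int64(178), np.int64(162)), (np.int64(191), np.int64(198), np.int64(182)), (np.int64(177), np.int64(183), np.int64(169)), (np.int64(125), np.int64(129), np.int64(119)), (np.int64(63), np.int64(62), np.int64(57))]
lid (141.4038543701172, 209.9807891845703)
1 [(np.int64(50), np.int64(54), np.int64(61)), (np.int64(53), np.int64(55), np.int64(62)), (np.int64(117), np.int64(113), np.int64(105)), (np.int64(165), np.int64(156), np.int64(139)), (np.int64(164), np.int64(156), np.int64(139)), (np.int64(164), np.int64(156), np.int64(139)), (np.int64(164), np.int64(155), np.int64(140)), (np.int64(165), np.int64(156), np.int64(139)), (np.int64(167), np.int64(161), np.int64(144)), (np.int64(184), np.int64(185), np.int64(169)), (np.int64(194), np.int64(200), np.int64(184)), (np.int64(144), np.int64(147), np.int64(136)), (np.int64(61), np.int64(61), np.int64(57)), (np.int64(151), np.int64(156), np.int64(144))]
lid (141.54151916503906, 210.00901794433594)
```

The nose tip is in the same pixel row (124–125) as at the start, so it is fully out. The pan lid has not moved. Handing in.

```bash
python3 -c "
from station import r
print(r.sign_off())"
```

```text
the job is handed in; nothing more can be done
None
```

The vented cover is back on the blower box and latched, and I handed the job in at about 9.3 s of robot time. I gripped it by the handle and slid the lip under the hood with the cover tilted about 13°. Then I swung it flat until the latch snapped, released it and moved the arm clear.

**Cover:** The last images show it flat on the deck. Its lip's tip is at about x = -96 mm and y = -1 mm in the blower's frame, and its tilt and its yaw against the blower were both under 0.2° when I let go.

**Latch:** The white nose is at the same pixel position as at the start, which means fully out, and it overlaps the cover's edge by about 10 mm.

**Pan lid:** It has not moved; its image position changed by only about 0.1 pixel.

**Two things did not go to plan:**
- On the way in, the lip brushed the hood's roof at about 8 N because the arm had stopped short of the commanded height. I lowered it 5 mm to clear.
- The extra press after the latch snapped built up almost no force (2.5 N), so it confirmed nothing. The latch result rests on the images and on the force dropping when it snapped.

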